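# Lock the heat sink in the drilling jig

## Robot

A 6-joint arm with a two-finger parallel gripper is mounted at the origin on the work surface; the furniture and walls round the work are solid. World frame = base frame: x ahead of the robot, y to its left, z up, the work surface at z = 0. Lengths are in m, angles in rad, forces in N, time in s.
With the tool pointing down it reaches from about 0.325 to 0.9 m from the base axis. Payload 6.1 kg.
Tool frame: the origin (TCP) lies midway between the tips of the shut fingers; the grasp point (between the pads) lies 19 mm behind it; x points along the fingers, y is the direction in which the jaws open and shut, and the axes are right-handed (so a half turn about x gives the same grasp; the last joint's range is limited). The gripper opens to 85 mm and grips with 20 to 120 N. Pads are 22 mm wide; open, the fingers measure 114 mm over their backs; the gripper's body (76 mm by 85 mm) begins 54 mm behind the grasp point. The pads swing forward as they close: fully open they stand 13 mm farther back than shut.
Start: joints at [-1.286, 0.22, 1.526, -0, 1.395, -0.126], TCP at [0.25, -0.573, 0.231] pointing down, gripper open.
Joint ranges: [-2.98, 2.98], [-0.91, 2.08], [0.09, 2.57], [-1.24, 4.39], [0.2, 2.65], [-2.68, 2.68]. Speed limits (rad/s): [2.57, 2.57, 3.01, 3.14, 3.14, 3.14].

## Interface

Orientations are given as [roll, pitch, yaw] about the fixed x, y, z axes, in that order (R = Rz(yaw) Ry(pitch) Rx(roll)).
In Python, from plant import movep, move_l, set_joints, gripper_to, hold, inverse_kinematics, observe, get_image, get_calibration, Unreachable, job_done gives the robot as it stands. Calls block until the motion is done:
- movep(position, orientation): joint-space move of the TCP to a pose.
- move_l(position, feed=0.15, rotation=None, max_force=None): straight line of the TCP; rotation=None keeps the orientation; feed is the mean speed in m/s. With max_force (N) it stops when the force on the tool has changed by that much, and returns True; else False.
- set_joints(angles): joint-space move.
- gripper_to(opening, f_grip=None): finger opening in m; f_grip is the grip in N (None keeps the last); returns when the fingers have stopped.
- hold(seconds).
- inverse_kinematics(position, orientation): joint angles nearest the present ones, or None.
- observe(): the state.
- get_image(name): name is "scene" or "top" or "wrist"; returns (picture, depth): 480x640x3 uint8, red, green, blue; 480x640 float32, m along the optical axis (not along the pixel's ray), 0 where there is no reading.
- get_calibration(name): a dict with "intrinsics" (3x3 intrinsics, pixels), "world_from_camera" (4x4, takes a point from camera to world coordinates). Camera axes: x right, y down, z forward; pixel columns grow to the right and rows downward; lengths in m; the calibration is good to about 2 mm. The wrist camera is an equidistant fisheye: a pixel r from the principal point sees the ray r / f radians off the axis. A picture is of the moment at which its call begins: read the wrist's pose just before it. get_calibration takes no time and is no camera call; for the wrist camera it gives the pose at the moment of the call.
A pose or a line that the arm cannot do raises Unreachable and nothing moves.
- job_done(): hands the job in, once; it reports no verdict.
The state is a dict: "time_s": time; "q": joint angles; "joint_velocities": joint speeds; "joint_torque": joint torques, N m; "eef_pos": TCP position; "tcp_rot": TCP orientation; "ft_force": force on the tool from outside, world axes, zero at the start; "torque": the same for the moment, N m; "opening": finger opening in m.
Only numpy, scipy, OpenCV 4.12 (cv2) and the standard library are available. Lean on these libraries where they do the work, as an engineer would, in place of code of your own. Each camera call takes 0.05 s, during which the arm holds its last target. There are 200 camera calls.

## Task

Get the heat sink ready for drilling: push it along its lane in the jig until it is up against the end stop, then hold the jig's long spring catch down with one fingertip while the other fingertip pushes the bolt by its upright tab, all the way across behind the heat sink. Then let go so that the catch springs up and locks the bolt. Only push and press: pick nothing up, and leave the capacitor, the screw tin and the ring magnet where they are.

Things in the scene. Friction and masses are not known exactly. Their poses are not given: they have to be found in the camera images.
- jig: Drilling jig fixed to the bench on four feet 30 mm high: aluminium plate 190x290x10 mm. Origin on the plate's underside, 30 mm over the bench, z up, +x the way the heat sink is pushed (about away from the robot), +y left. Plate spans x -75..115, y -168..122, top z 10 mm. Right of the lane the bolt lies along y at x 25, the catch at x -30 mm. Round both, only tab, press bar and pins pass z 37 mm.
- lane_end (a point): Foot of the end stop's face, mid lane: jig (95, 55, 10) mm. The stop is 35 mm high. The lane is 106 mm wide (jig y 2..108 mm), between two guide walls 22 mm high over the plate (jig x -35..95 mm); its near end (towards jig -x) is open.
- heat_sink: Loose finned aluminium heat sink, 60 (x) x 100 (y) x 42 (z) mm, 0.22 to 0.4 kg, in the lane. Origin at the centre of its underside; axes nearly parallel to the jig's. Starts 30 to 50 mm short of the end stop, in the bolt's way. Against the stop its origin is at jig x 65 mm, its near face at jig x 35 mm, and the bolt passes 3 mm behind it.
- bolt (a joint): Travel of the bolt in m along jig +y: 0 to 0.003 at the start (withdrawn), home 0.057 to 0.062 (0.062 end stop). Steel bar, top at jig z 31 mm, with square side teeth 20 mm apart; the catch's blade between two teeth blocks it unless the catch is down. Let go midway, the blade blocks it again; at home the blade springs up and locks it. Friction 2 N, no return spring.
- bolt_tab (a point): Middle of the top edge of the bolt's upright tab, on its rear face (looking to jig -y): push this face to jig +y. The tab is 30 mm wide (jig x), 8 mm thick, from jig z 36 to 68 mm. With the bolt at 0 this point is at jig (25, -100, 68) mm; it moves with the bolt.
- catch (a joint): How far the spring catch is pressed down, in m: 0 up, 0.014 at its lower stop. The bolt is free only while this is over 0.008 (0.011 is a good depth). Takes 4 N to start, 8 N at 0.011, 9 N at the bottom; springs up when let go.
- catch_pad (a point): Middle of the top of the catch's dark press bar, 30 mm wide (jig x), 146 mm long (jig y), so that a fingertip can slide along it with the bolt. Up, this point is at jig (-30, -87, 51) mm; it sinks with the catch to jig z 37 mm. Two guide pins with round heads stand through the bar 66 mm either side of this point along jig y, up to jig z 57 mm.
- capacitor: Bystander: blue round capacitor, 35 mm across and 60 mm tall, standing loose on the right far part of the jig's plate. Origin at the centre of its underside.
- screw_tin: Bystander: shallow round tin of screws, 70 mm across, 23 mm high, loose on the bench in front of the jig. Origin at the centre of its underside.
- ring_magnet: Bystander: flat grey ring, 62 mm across, 10 mm high, loose on the bench in front of the jig. Origin at the centre of its underside.
Mind the look-alikes: they are no part of the job. What is shaped like the heat_sink but red is not meant.

How it is judged:
On the way, in this order (a step that is already met when the one before it is completed fails the run):
1. the heat sink is pushed up against the end stop (within 5 mm), the bolt still withdrawn (x of heat_sink in the frame of jig above 0.06 m and value of joint bolt below 0.012 m), for 0.1 s.
2. the bolt is on its way, with the catch held down by a fingertip and the bolt pushed by a finger (value of joint bolt above 0.015 m and value of joint catch above 0.006 m and contact force between the fingers and catch above 0.5 N and contact force between the fingers and bolt above 0.2 N), for 0.04 s.
At the end, for the whole second after the job is handed in: The heat sink stands in the lane within 5 mm of the end stop, the bolt is home behind it (at least 55.5 of its 62 mm), and the catch has sprung up (within 3 mm of its top), locking the bolt (x of heat_sink in the frame of jig above 0.06 m and z of heat_sink in the frame of jig below 0.013 m and value of joint bolt above 0.0555 m and value of joint catch below 0.003 m and linear speed of heat_sink below 0.02 m/s); the robot touches nothing.
It fails at once if the heat sink is lifted (more than 8 mm off the plate) (z of heat_sink in the frame of jig above 0.018 m).
It fails at once if the capacitor is shoved aside (more than 20 mm) (distance of capacitor from where it was at the start of the episode above 0.02 m).
It fails at once if the tin of screws is shoved aside (more than 20 mm) (distance of screw_tin from where it was at the start of the episode above 0.02 m).
It fails at once if the ring magnet is shoved aside (more than 20 mm) (distance of ring_magnet from where it was at the start of the episode above 0.02 m).
It also fails if it takes over 53 s, if anything falls off the work surface, if the arm or the gripper's body presses on something with over 40 N, if the wrist force passes 120 N, or if a joint passes its speed limit or range.

## Working session

There is one attempt and no reset: what is moved stays moved. The work goes in short steps, each a Python script; the robot and the scene stay as the last script left them, time stands still between calls to the robot, and variables do not carry over. Pictures are saved under pics/ and viewed, about 8 in all and at most 12, crops included, and the job is handed in when it is done.

```bash
ls; mkdir -p pics
python3 - <<'E'
from plant import *
import cv2,numpy as np
for n in("scene","top"):
    p,d=get_image(n);cv2.imwrite(f"pics/{n}0.png",p[...,::-1]);np.savez(f"{n}0.npz",p=p,d=d,**get_calibration(n))
    print(get_calibration(n))
o=observe();print(o)
E
```

```text
pics
{'intrinsics': array([[529.92742828,   0.        , 327.9009095 ],
       [  0.        , 529.92742828, 240.74802212],
       [  0.        ,   0.        ,   1.        ]]), 'world_from_camera': array([[-0.64382534, -0.42065124,  0.63917249, -0.08723231],
       [-0.76512017,  0.36368481, -0.53134215,  0.53799271],
       [-0.00894759, -0.8311353 , -0.55599824,  0.61412589],
       [ 0.        ,  0.        ,  0.        ,  1.        ]])}
{'intrinsics': array([[444.30726808,   0.        , 322.72650043],
       [  0.        , 444.30726808, 236.24678628],
       [  0.        ,   0.        ,   1.        ]]), 'world_from_camera': array([[ 0.01317785, -0.99976487,  0.01722034,  0.47869281],
       [-0.99962315, -0.01275731,  0.02430641,  0.01608724],
       [-0.02408101, -0.01753415, -0.99955623,  0.94634764],
       [ 0.        ,  0.        ,  0.        ,  1.        ]])}
{'time_s': 0.1, 'q': array([-1.28614060e+00,  2.21152805e-01,  1.52750281e+00,  1.56391349e-05,
        1.39468480e+00, -1.26060725e-01]), 'joint_velocities': array([-0.00027257, -0.00157155, -0.00263811,  0.00112257,  0.00120778,
       -0.00016007]), 'joint_torque': array([ 1.22598562e-03, -4.98245323e+01, -3.90544474e+01, -2.03916302e-04,
        5.71596553e-03,  3.18864593e-06]), 'eef_pos': array([ 0.249412  , -0.57248803,  0.23030196]), 'tcp_rot': array([-1.70566375,  1.56904849,  1.8466426 ]), 'ft_force': array([-0.47520526,  0.20340986, -0.11292229]), 'torque': array([ 0.01127841, -0.05022347, -0.00537593]), 'opening': 0.08529320087475084}
```

View pics/top0.png

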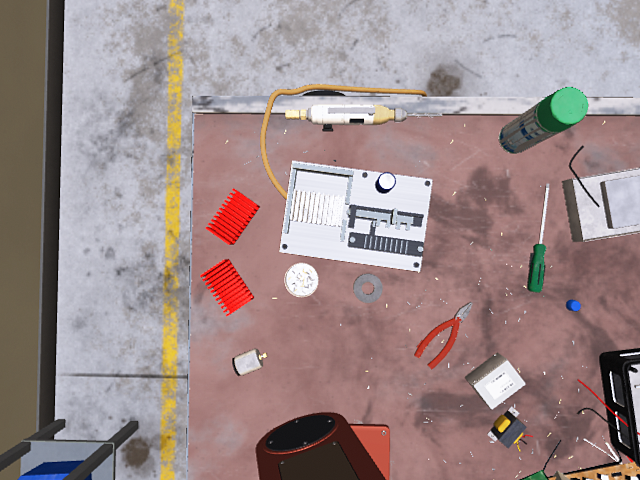

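View pics/scene0.png

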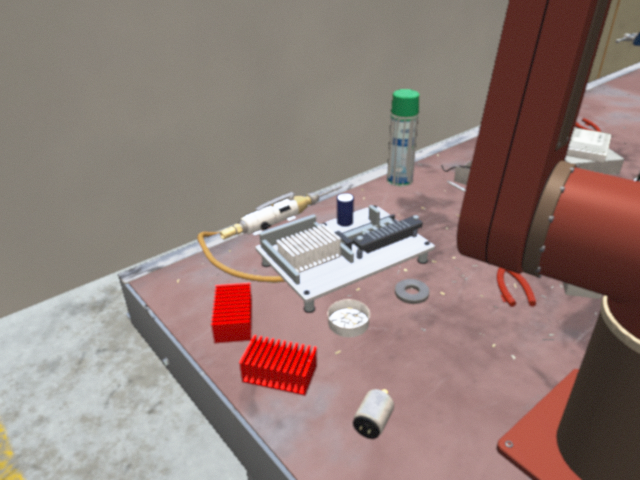

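Look-alikes for the heat sink in the top view are the silver finned block in the jig lane at (318,208), and red ones at (233,217) and (228,286). By the description I choose the silver one. The capacitor is at (386,182), the tin at (301,280) and the magnet at (368,288). Next is one enlarged crop of the jig.

Run:
```python
import cv2
p=cv2.imread("pics/top0.png")[150:310,270:445]
cv2.imwrite("pics/crop0.png",cv2.resize(p,None,fx=4.5,fy=3.75*1.2/1.2,interpolation=cv2.INTER_CUBIC)) if 0 else cv2.imwrite("pics/crop0.png",cv2.resize(p,None,fx=3.75,fy=3.75,interpolation=cv2.INTER_CUBIC))
```

```text
(no output)
```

View pics/crop0.png

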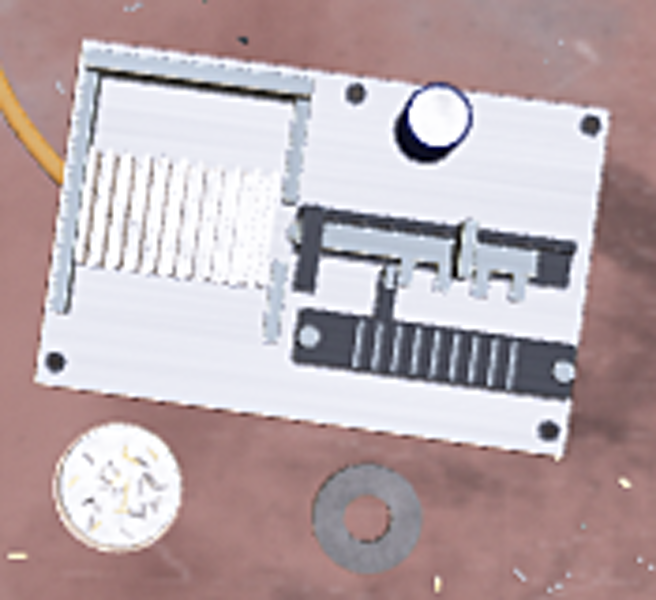

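The crop shows the silver heat sink in the lane, with its near face at crop (75,262)-(270,285). The plate corners are at (83,40), (609,108), (565,458) and (36,380). The tab is at (468,250) and the press bar runs from (297,335) to (573,370), pins included. I'll fit the jig pose from the corners and the bar pins.

```bash
cat > h.py <<'E'
import numpy as np, cv2
from scipy.spatial.transform import Rotation as R
def unproj(z,uv,h):
    K,T=z['intrinsics'],z['world_from_camera']
    r=(T[:3,:3]@np.linalg.solve(K,np.c_[uv,np.ones(len(uv))].T)).T
    return T[:3,3]+r*((h-T[2,3])/r[:,2])[:,None]
def fit(J,W):  # planar rigid fit: yaw, t
    a,b=J[:,:2]-J[:,:2].mean(0),W[:,:2]-W[:,:2].mean(0)
    y=np.arctan2((a[:,0]*b[:,1]-a[:,1]*b[:,0]).sum(),(a*b).sum())
    c,s=np.cos(y),np.sin(y);M=np.array([[c,-s],[s,c]])
    t=W[:,:2].mean(0)-M@J[:,:2].mean(0)
    return y,t,W[:,:2]-(J[:,:2]@M.T+t)
E
python3 - <<'E'
from h import *
z=np.load("top0.npz")
o=lambda c:(np.array(c,float)+.5)/3.75-.5+[270,150]
J=np.array([[115,122,10],[115,-168,10],[-75,-168,10],[-75,122,10],[-30,-21,57],[-30,-153,57]])/1e3
C=o([[83,40],[609,108],[565,458],[36,380],[310,336],[564,371]])
W=np.array([unproj(z,C[i:i+1],.03+J[i,2])[0] for i in range(6)])
for k in (4,6):
    y,t,r=fit(J[:k],W[:k]);print(y,t,(r*1e3).round(1))
c,s=np.cos(y),np.sin(y);M=np.array([[c,-s],[s,c]])
P=lambda n,px,h:print(n,((unproj(z,o([px]),.03+h/1e3)[0,:2]-t)@M*1e3).round(1))
P('tab',(468,222),68);P('tab2',(462,278),68);P('sinkNL',(75,262),52);P('sinkNR',(268,285),52);P('sinkFR',(275,172),52);P('cap',(440,115),70)
K,T=z['intrinsics'],z['world_from_camera']
for c in [(400,430),(200,330),(440,115),(180,200)]:
    u,v=o(c).round().astype(int);d=z['d'][v,u];print(c,(T[:3,:3]@np.linalg.solve(K,[u,v,1])*d+T[:3,3]).round(4))
E
```

```text
-0.1240312846358815 [ 0.52095795 -0.00294289] [[-0.9 -0.2]
 [ 0.4  1.2]
 [-0.9 -0.3]
 [ 1.4 -0.7]]
-0.12419062668607454 [ 0.52093    -0.00288985] [[-0.9 -0.3]
 [ 0.5  1.2]
 [-0.9 -0.4]
 [ 1.5 -0.8]
 [-0.1 -0.2]
 [-0.   0.4]]
tab [ 38.1 -92.3]
tab2 [  9.5 -93.1]
sinkNL [ -8.5 104.8]
sinkNR [-6.8  3.7]
sinkFR [51.9  8.1]
cap [ 89.8 -70.7]
(400, 430) [ 0.4393 -0.0708  0.0409]
(200, 330) [0.4908 0.0376 0.0372]
(440, 115) [ 0.6025 -0.0848  0.0958]
(180, 200) [0.5583 0.0472 0.0821]
```

The fit is good (residuals of 1.5 mm or less, depth of the plate about 40 mm, sink width about 101 mm). The heat sink's near face is at jig x ≈ -8 mm, and the bolt is at about 1 mm. Next I push the sink with both fingertips spread along y.

```bash
cat >> h.py <<'E'
from plant import *
Y,T0=-0.1242,np.array([0.5209,-0.0029])
c,s=np.cos(Y),np.sin(Y);M=np.array([[c,-s],[s,c]])
def w(x,y,z): return np.r_[T0+M@np.array([x,y])/1e3,.03+z/1e3]   # jig mm -> world
def j(p): return np.r_[(np.asarray(p)[:2]-T0)@M,p[2]-.03]*1e3
def ori(a):  # tool down, jaws at jig angle a
    a=a+Y;X=np.array([0,0,-1]);Yv=np.array([np.cos(a),np.sin(a),0])
    return R.from_matrix(np.c_[X,Yv,np.cross(X,Yv)]).as_euler('xyz')
def st(n=''):
    o=observe();f=o['ft_force'];print(n,'t%.1f'%o['time_s'],'jig',j(o['eef_pos']).round(1),'F',np.r_[M.T@f[:2],f[2]].round(1),'op%.3f'%o['opening'])
E
python3 - <<'E'
from h import *
for a in(np.pi/2,-np.pi/2,0,np.pi):
    print(a,inverse_kinematics(w(-48,55,170),ori(a)),inverse_kinematics(w(-2.5,-116,120),ori(a)))
E
```

```text
1.5707963267948966 [-0.04382456 -0.09835636  1.92018926  0.          1.31975976 -1.49042089] [-0.38183456  0.03835417  1.88540288  0.          1.2178356  -1.82843089]
-1.5707963267948966 [-4.38245611e-02 -9.83563604e-02  1.92018926e+00 -4.44089210e-16
  1.31975976e+00  1.65117177e+00] [-0.38183456  0.03835417  1.88540288  0.          1.2178356   1.31316177]
0 [-0.04382456 -0.09835636  1.92018926  0.          1.31975976  0.08037544] [-0.38183456  0.03835417  1.88540288  0.          1.2178356  -0.25763456]
3.141592653589793 None None<sys>:0: UserWarning: Gimbal lock detected. Setting third angle to zero since it is not possible to uniquely determine all angles.
```

```bash
python3 -W ignore - <<'E'
from h import *
movep(w(-48,55,170),ori(np.pi/2));gripper_to(.06);st('above')
move_l(w(-48,55,60),feed=.15);move_l(w(-48,55,19),feed=.06);st('down')
r=move_l(w(-21,55,19),feed=.06,max_force=15);st(r)
if not r:
    r=move_l(w(34,55,19),feed=.03,max_force=12);st(r)
E
```

```text
above t2.9 jig [-47.9  54.8 170. ] F [-0.9 -0.5 -0.3] op0.060
down t4.6 jig [-47.8  55.   19.1] F [ 0.7 -0.3  0.2] op0.060
False t5.2 jig [-21.1  54.9  18.8] F [ 0.3 -0.2  0.1] op0.060
True t6.6 jig [24.5 55.  18.3] F [-0.4 -0.3 -0.5] op0.060
```

It stopped with the sink's near face at about jig x 35.5 (nominal 35). Now I move above the catch and check with the top and wrist cameras.

```bash
python3 -W ignore - <<'E'
from h import *
move_l(w(5,55,19),feed=.15);move_l(w(5,55,110),feed=.25)
movep(w(-2.5,-118,110),ori(0));gripper_to(.040);st('hover')
cal=get_calibration("wrist");p,d=get_image("wrist");np.savez("w1.npz",p=p,d=d,**cal)
p2,d2=get_image("top");np.savez("t1.npz",p=p2,d=d2,**get_calibration("top"))
a=cv2.resize(p2[150:310,270:445],None,fx=2.3,fy=2.3,interpolation=cv2.INTER_CUBIC)
b=p[::1,::1];b=cv2.resize(b,(395,296));H=max(a.shape[0],b.shape[0])
pad=lambda i:cv2.copyMakeBorder(i,0,H-i.shape[0],0,0,cv2.BORDER_CONSTANT)
cv2.imwrite("pics/chk1.png",np.hstack([pad(a),pad(b)])[...,::-1])
E
```

```text
hover t8.8 jig [  -2.4 -117.6  110. ] F [ 1.1 -0.   0.2] op0.040
```

View pics/chk1.png

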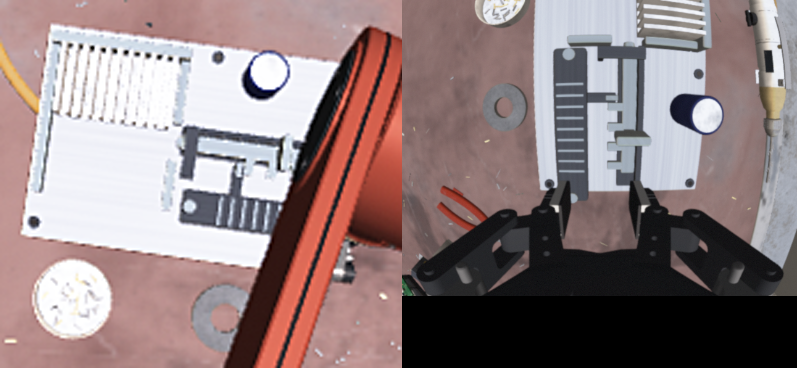

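The left half shows the sink flush with the stop. In the wrist view (right half) the left finger is in line with the press bar, the right finger with the tab, and both are behind it. Next I descend under force guard.

```bash
python3 -W ignore - <<'E'
from h import *
move_l(w(-2.5,-118,63),feed=.12);hold(.2);st('pre')
r=move_l(w(-2.5,-118,30),feed=.015,max_force=3);st(r)
hold(.2);st()
E
```

```text
pre t9.7 jig [  -1.7 -118.2   64.1] F [0.3 0.  0.2] op0.040
True t10.8 jig [  -2.6 -118.    48. ] F [ 0.3 -0.1  3.9] op0.040
 t11.0 jig [  -2.6 -118.    48.2] F [1.2 0.1 3.6] op0.040
```

```bash
python3 -W ignore - <<'E'
from h import *
move_l(w(-2.5,-118,36.7),feed=.04);hold(.2);st('pressed')
E
```

```text
pressed t11.6 jig [  -2.5 -118.1   37.1] F [-1.3  1.   7.9] op0.040
```

```bash
python3 -W ignore - <<'E'
from h import *
r=move_l(w(-2.5,-104,36.5),feed=.03,max_force=18);st(r)
r=r or move_l(w(-2.5,-80,36.5),feed=.03,max_force=15);st(r)
r=r or move_l(w(-2.5,-47,36.5),feed=.03,max_force=15);st(r)
E
```

```text
False t12.3 jig [  -1.6 -105.4   37.5] F [ 0.7 -4.4  7. ] op0.040
False t13.2 jig [ -1.6 -81.7  37.4] F [-0.2 -6.2  7.9] op0.040
False t14.5 jig [ -1.6 -48.7  37.4] F [ 0.3 -6.3  6.9] op0.040
```

```bash
python3 -W ignore - <<'E'
from h import *
hold(.2);st()
r=move_l(w(-2.5,-43,36.5),feed=.02,max_force=8);st(r);hold(.2);st()
cal=get_calibration("wrist");p,d=get_image("wrist");np.savez("w2.npz",p=p,d=d,**cal)
cv2.imwrite("pics/w2.png",cv2.resize(p[0:400,120:620],(800,640))[:600,:,::-1])
E
```

```text
t14.7 jig [ -1.6 -48.7  37.4] F [-1.2 -6.4  7.8] op0.040
True t14.9 jig [ -1.6 -45.8  37.6] F [-0.7 -1.3  4.2] op0.040
 t15.1 jig [ -1.6 -45.8  37.6] F [-0.5 -3.1  4.6] op0.040
```

View pics/w2.png

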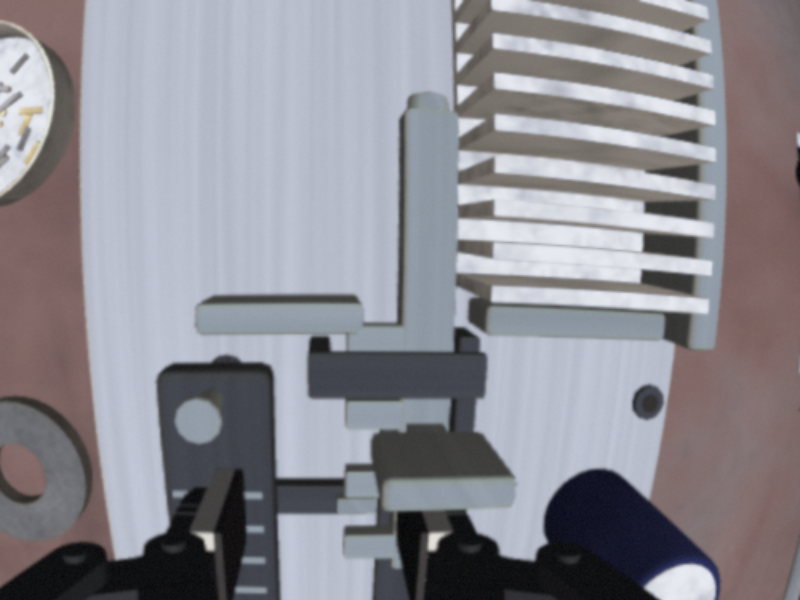

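The bolt now lies across behind the sink and has hit its end stop (the force guard tripped). I back off 2.5 mm, lift, and look.

```bash
python3 -W ignore - <<'E'
from h import *
move_l(w(-2.5,-48.5,36.5),feed=.03);st('back')
move_l(w(-2.5,-48.5,120),feed=.08);st('up')
move_l(w(-2.5,-118,140),feed=.15);st()
cal=get_calibration("wrist");p,d=get_image("wrist")
cv2.imwrite("pics/w3.png",cv2.resize(p[0:400,120:620],(750,600))[...,::-1])
set_joints([-1.286,.22,1.526,0,1.395,-.126]);st('home')
p,d=get_image("top");cal=get_calibration("top");np.savez("t3.npz",p=p,d=d,**cal)
cv2.imwrite("pics/t3.png",cv2.resize(p[150:310,270:445],None,fx=3.75,fy=3.75,interpolation=cv2.INTER_CUBIC)[...,::-1])
E
```

```text
back t15.4 jig [ -1.9 -47.8  37.1] F [-0.1  2.8  7.5] op0.040
up t16.6 jig [ -3.  -48.5 119.3] F [-0.2 -0.5  0. ] op0.040
 t17.3 jig [  -2.8 -117.8  139.6] F [ 0.3 -0.1 -0.2] op0.040
home t19.2 jig [-197.5 -598.6  201.7] F [0.3 0.1 0.1] op0.040
```

View pics/t3.png

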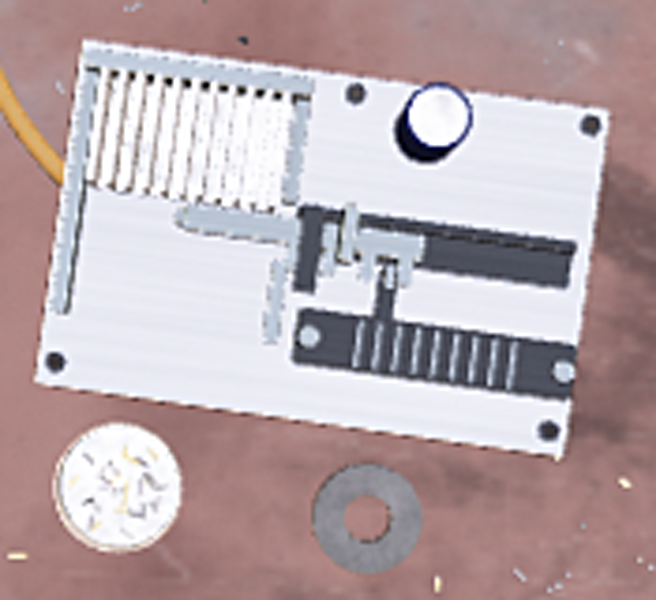

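View pics/w3.png

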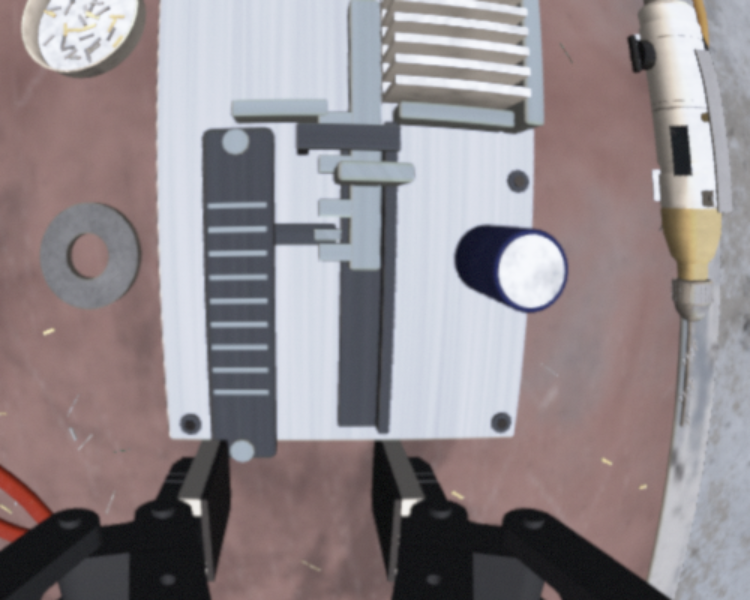

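The tab moved by about 119 crop px, which is about 61 mm, so the bolt is home, and the blade sits between the teeth. I'll compare the bar's height with the start, then hand in.

```bash
python3 -W ignore - <<'E'
from h import *
a,b=np.load("top0.npz"),np.load("t3.npz")
m=lambda u0,u1,v0,v1:((b['d']-a['d'])[v0:v1,u0:u1])
print('bar',np.median(m(370,404,240,247)),'plate',np.median(m(330,350,240,250)), 'cap',np.median(m(383,390,178,184)))
job_done()
E
```

```text
bar 0.00011971593 plate 5.0008297e-05 cap -0.0009120703
the job is handed in; nothing more can be done
```

The job is handed in, after about 19 s of the 53 s allowed; `job_done()` gives no verdict.

- **Heat sink:** I pushed the silver one with both fingertips until the force guard tripped. Its near face was then at jig x of about 35.5 mm (35 is against the stop). The last pictures show it flush against the stop.
- **Catch and bolt:** One fingertip held the catch down about 11 mm (7.9 N) while the other pushed the bolt by its tab until it met its end stop. I then backed off, lifted clear and moved the arm back to its start position.
- **Last checks:** The tab had moved about 61 mm, so the bolt is home behind the heat sink. The press bar is back at its starting height within 0.1 mm, and the catch's blade sits between the bolt's teeth. The capacitor, screw tin and ring magnet look unmoved, and the robot touches nothing.
- **One mismatch:** The bolt met its end stop about 3 mm further along than I expected from a 22 mm wide fingertip. The tip is probably narrower there, and the top picture agrees with the bolt being home.

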